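# Pump a ratchet roller stand up to the set height

## Robot

A 6-joint arm with a two-finger parallel gripper is mounted at the origin on the work surface; the furniture and walls round the work are solid. World frame = base frame: x ahead of the robot, y to its left, z up, the work surface at z = 0. Lengths are in mm, angles in rad, forces in N, time in s.
With the tool pointing down it reaches from about 400 to 925 mm from the base axis. Payload 12.5 kg.
Tool frame: the origin (TCP) lies between the finger pads; the fingertips stand 11 mm ahead of it and the grasp point (between the pads) lies 8 mm behind it (env.nose_length is the distance from the TCP to the fingertips, in mm); x points along the fingers, z is the direction in which the jaws open and shut, and the axes are right-handed (so a half turn about x gives the same grasp; the last joint's range is limited). The gripper opens to 95 mm and grips with 3 to 60 N. Pads are 20 mm wide; open, the fingers measure 119 mm over their backs; the gripper's body (75 mm by 180 mm) begins 59 mm behind the grasp point.
Start: joints at [1.227, 0.491, 1.559, -0, 1.092, -0.106], TCP at [147.209, 607.433, 225.661] pointing down, gripper open.
Joint ranges: [-3.1, 3.1], [-0.84, 2.19], [0.05, 2.79], [-1.13, 4.28], [0.06, 2.93], [-2.69, 2.69]. Speed limits (rad/s): [2.22, 2.22, 2.79, 3.14, 3.14, 3.14].

## Interface

Orientations are given as a 3x3 rotation matrix whose columns are the frame's x, y, z axes.
In Python, from station import env gives the robot as it stands.
- The arm moves only by the shell command python3 -m crank 'ROWS' [OPENING] [FORCE]. ROWS is JSON, a list of rows, each a list of 6 numbers: the shift along the world's x, y, z in cm, then the turn, a rotation vector about the world's x, y, z in degrees. In form: [[x, y, z, rx, ry, rz], ...]. A call has 1 to 8 rows; each row shifts and turns the pose as measured when the row begins; what a row does not reach is not made up. A row lasts 1/12 s, in which the tool goes at most 41.7 mm and 7.16 degrees, less where a joint would pass 70% of its speed; a pose out of reach is approached as far as the arm can. A call is refused whole if a number of a shift passes 4.17 or a number of a turn 7.16, either way. A call with a gripper value outside its range is refused whole. OPENING is the finger opening in cm, from 0 to 9.51, set as the call begins (- or left out, the last holds). The fingers move at their own pace and stop on an object; FORCE is the grip in N (left out, the last holds). Time passes only in rows, so rows that do not move let the fingers close. It gives the time, the measured TCP pose, the force and the opening at its end, in the units of the state.
- env.read_state(): the state, without advancing time (a new reading comes with each control period).
- env.read_camera(name): name is "side" or "top" or "wrist"; returns a dict with "pixels" (480x640x3 uint8, red, green, blue), "intrinsics" (3x3 intrinsics, pixels), "dist" ([k1, k2, p1, p2, k3] as OpenCV has them; the pictures are not rectified), "position" and "attitude" of the camera in the world. Camera axes: x right, y up, looking along -z (the intrinsics and any distortion apply to the point x, -y, -z); pixel columns grow to the right and rows downward; lengths in mm; the calibration is good to about 2 mm. A picture is of the moment at which its call begins. There is no depth.
- env.close_job(): hands the job in, once; it reports no verdict.
The state is a dict: "t": time; "joints": joint angles; "qvel": joint speeds; "joint_torque": joint torques, N m; "eef_pos": TCP position; "tool_rot": TCP orientation; "force": force on the tool from outside, world axes, zero at the start; "moment": the same for the moment, N m; "width": finger opening in mm.
Only numpy, scipy, OpenCV 4.12 (cv2) and the standard library are available. Lean on these libraries where they do the work, as an engineer would, in place of code of your own. Each camera call takes 0.05 s, during which the arm holds its last target.

## Task

Bring the roller of the blue ratchet stand level with the roller of the grey fixed support beside it, by pressing down the stand's red pump lever and letting the column click up notch by notch; a notch too many cannot be taken back. Do not touch the column, its roller or the fixed support, let the lever spring fully back up at the end, and leave the mug, the thread spool and the wax pot where they are.

Things in the scene. Friction and masses are not known exactly. Their poses are not given: they have to be found in the camera images.
- stand: Blue ratchet roller stand, bolted to the bench. Foot plate 120 x 150 x 12 mm, two cheek plates up to 140 mm. Origin: underside of the foot, on the column's axis; z up, its own x along the roller (away from the robot at yaw 0), lever on its -y side.
- column: The stand's steel column, 22 x 20 mm with saw teeth and a 150 mm wide rubber roller head. It moves only upward: notches are 12 mm apart, a sprung holding pawl clicks in when it is just over 12 mm above its last notch, and it never comes down past that notch again. It starts on one of its four lowest notches. Origin: foot of the column.
- lift_roller (a point): Top of the rubber roller on the column, middle of its length. It is 227 mm above the bench when the column is on its lowest notch, and 299 mm when level with the fixed roller (the seventh notch, six clicks above the lowest); two more notches lie above that.
- fixed_roller (a point): Top of the roller of the grey fixed support, 299 mm above the bench, middle of its length.
- fixed_support: Grey fixed roller support, foot 100 x 100 mm, post 29 mm thick, bolted to the bench on the stand's +y side. Origin: underside of the foot.
- pump_pad (a point): Centre of the top face of the red pad at the free end of the pump lever (pad 46 mm across, 56 mm along the lever). It moves with the lever: about 151 mm above the bench when the lever is up, 55 mm when fully down. It lies 165 mm out from the pivot along the lever and 10 mm above the lever's centre line.
- pump (a joint): Pump lever angle, rad: 0 fully up (0.42 rad above level; a spring of about 5 to 8 N at the pad brings it back here), 0.6 fully down at its stop. Pressing takes roughly 5 to 16 N at the pad. When the lever is let fully up the column sinks onto the last notch reached and the drive pawl takes a lower tooth within half a second, ready for the next stroke.
- mug: Mug, 78 x 109 x 101 mm, loose bystander. Origin: underside.
- spool_rust: Rust-coloured thread spool, 57 mm thick, 55 mm tall, loose bystander. Origin: underside.
- wax_pot: White wax pot, 50 mm thick, 57 mm tall, loose bystander. Origin: underside.
- pump_pivot (a point): The lever's pivot, 75 mm above the bench, 46 mm to the stand's -y side; its axis is level, along the stand's x. Behind it is the drive: pressing the lever raises a drive pawl 48 mm per rad, which catches a tooth after 0.5 to 12 mm of lost motion (different each time, not visible) and then lifts the column. So one full stroke gives one or two clicks.

How it is judged (in metres and radians):
At the end, for the whole second after the job is handed in: The column rests on its notch with the two roller tops level within 4 mm, and the pump lever is fully back up (within 0.06 rad) (z of lift_roller in the frame of fixed_roller between -0.004 and 0.004 m and value of joint pump below 0.06 rad and linear speed of column below 0.01 m/s); the robot touches nothing.
It fails at once if the column or its roller is touched by the robot (contact force between any of the fingers, the arm and column above 1 N).
It fails at once if the fixed support is touched by the robot (contact force between any of the fingers, the arm and fixed_support above 1 N).
It fails at once if the mug, spool or wax pot is moved by more than 20 mm (distance of any of mug, spool_rust, wax_pot from where it was at the start of the episode above 0.02 m).
It also fails if it takes over 72 s, if anything falls off the work surface, if the arm or the gripper's body presses on something with over 40 N, if the wrist force passes 120 N, or if a joint passes its speed limit or range.

## Working session

There is one attempt and no reset: what is moved stays moved. The work goes in short steps, Python scripts to look and compute and a shell command to move; the robot and the scene stay as the last step left them, time stands still between calls to the robot, and variables do not carry over. Pictures are saved under pics/ and viewed, and the job is handed in when it is done.

```bash
mkdir -p pics; ls; python3 - <<'E'
from station import env
import cv2
for n in ["side","top","wrist"]:
    c=env.read_camera(n); cv2.imwrite(f"pics/{n}0.png",c["pixels"][:,:,::-1]); print(n,c["intrinsics"],c["dist"],c["position"],c["attitude"])
print(env.read_state())
E
```

```text
pics
side [[436.75277199   0.         313.44073782]
 [  0.         436.75277199 238.96298891]
 [  0.           0.           1.        ]] [0.0374884 0.        0.        0.        0.       ] [-150.33488331 -821.33907794  705.14801   ] [[ 0.83975769  0.22067012 -0.49609649]
 [-0.5423909   0.38280724 -0.74784405]
 [ 0.02488249  0.89708601  0.44115479]]
top [[520.20755444   0.         324.1038619 ]
 [  0.         520.20755444 238.56713441]
 [  0.           0.           1.        ]] [0.01191317 0.         0.         0.         0.        ] [ 210.96891967   73.94218323 1553.01932336] [[ 0.01190699  0.98793961 -0.15438116]
 [-0.99982918  0.00958037 -0.01580586]
 [-0.01413621  0.15454299  0.98788493]]
wrist [[388.0834839    0.         315.49661747]
 [  0.         388.0834839  238.14642803]
 [  0.           0.           1.        ]] [-0.04078561  0.          0.          0.          0.        ] [ 68.86830276 626.76428565 382.92209606] [[ 0.23547824 -0.9324094  -0.27415819]
 [ 0.97187869  0.22552433  0.06775387]
 [-0.00134501 -0.28240306  0.9592949 ]]
{'t': 0.15, 'joints': array([ 1.22738297e+00,  4.91418541e-01,  1.55930387e+00,  3.20315549e-05,
        1.09171283e+00, -1.05609010e-01]), 'qvel': array([ 9.63791670e-06, -1.08782504e-03, -1.52928704e-03,  8.44326294e-05,
       -1.15133007e-03,  1.70544418e-03]), 'joint_torque': array([ 1.55281119e-03, -6.12898493e+01, -2.58280331e+01,  6.92591560e-02,
        4.72868280e-02, -1.15777261e-04]), 'eef_pos': array([147.15022998, 607.25806308, 225.1994979 ]), 'tool_rot': array([[-3.10466633e-04, -9.71854047e-01,  2.35583562e-01],
       [-7.83816325e-04,  2.35583737e-01,  9.71853738e-01],
       [-9.99999645e-01,  1.17073916e-04, -8.34895958e-04]]), 'force': array([ 0.0275718 , -0.16946782, -0.26287928]), 'moment': array([-0.01805381, -0.01660431, -0.00410639]), 'width': 95.06066184235395}
```

View pics/side0.png

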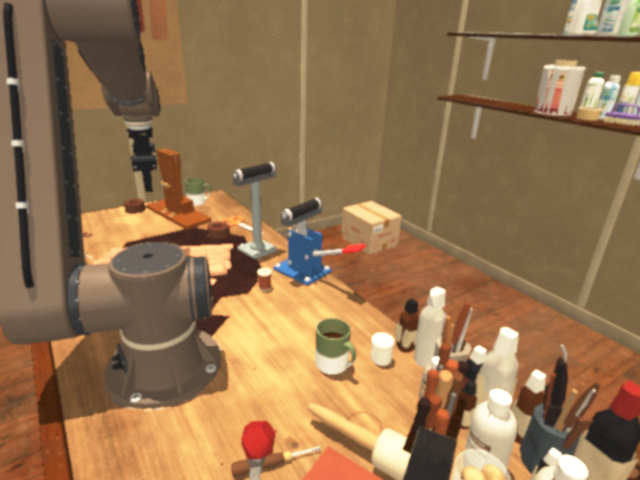

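View pics/top0.png

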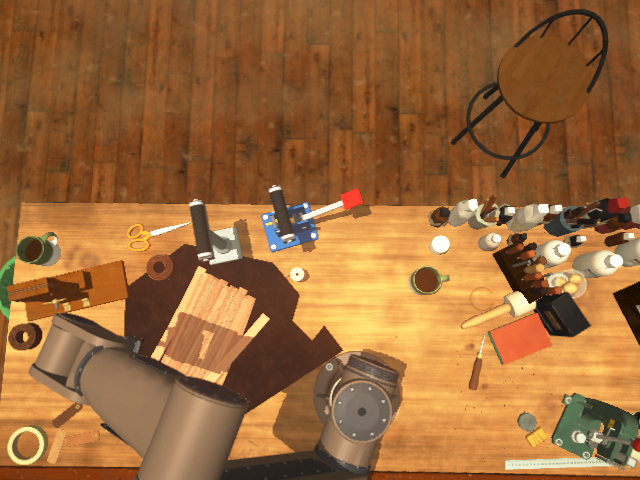

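The side view shows the blue stand near (305,255) with the red pad at (353,249) and the grey support at (257,210). In the top view the pad is near (350,199), the stand near (290,225) and the support near (215,235). I'll zoom in on these.

```bash
python3 - <<'E'
import cv2
t=cv2.imread("pics/top0.png"); s=cv2.imread("pics/side0.png")
cv2.imwrite("pics/tz.png",cv2.resize(t[170:280,180:380],None,fx=4,fy=4,interpolation=cv2.INTER_CUBIC))
cv2.imwrite("pics/sz.png",cv2.resize(s[150:295,220:380],None,fx=4,fy=4,interpolation=cv2.INTER_CUBIC))
E
```

```text
(no output)
```

View pics/tz.png

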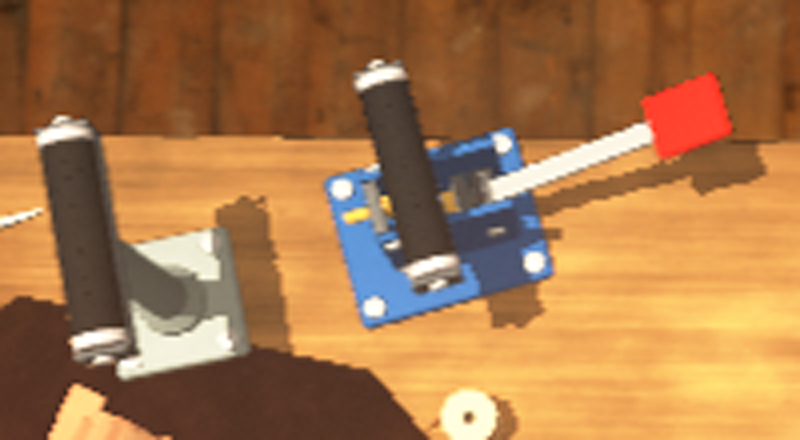

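View pics/sz.png

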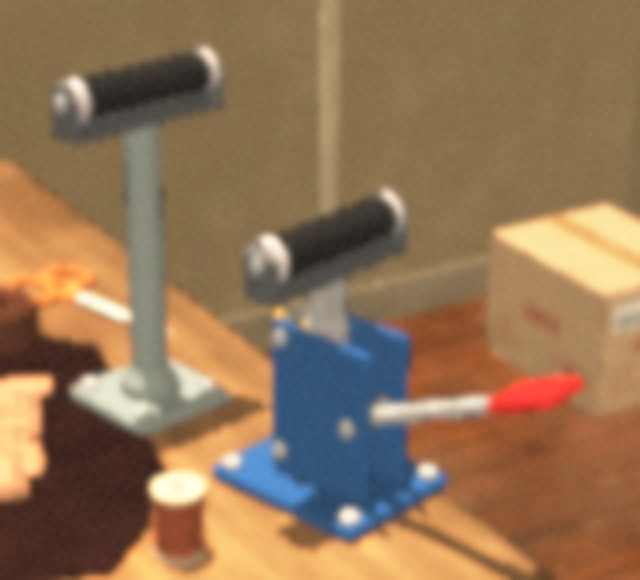

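```bash
cat > h.py <<'E'
from station import env
import cv2, numpy as np
from scipy.optimize import least_squares
C={}
def cam(n):
    if n not in C: C[n]=env.read_camera(n)
    return C[n]
def proj(n,P):
    c=cam(n); F=np.diag([1,-1,-1.]); R=F@np.array(c["attitude"]).T; t=-R@np.array(c["position"])
    return cv2.projectPoints(np.array(P,float).reshape(-1,1,3),cv2.Rodrigues(R)[0],t,np.array(c["intrinsics"]),np.array(c["dist"]))[0][:,0]
def ray(n,uv):
    c=cam(n); u=cv2.undistortPoints(np.array([[uv]],float),np.array(c["intrinsics"]),np.array(c["dist"]))[0,0]
    d=np.array(c["attitude"])@np.array([u[0],-u[1],-1]); return np.array(c["position"]),d
def plane(n,uv,z):
    o,d=ray(n,uv); return o+d*(z-o[2])/d[2]
def tri(obs):
    def f(P): return np.concatenate([(proj(n,P)[0]-uv) for n,uv in obs])
    r=least_squares(f,[300,300,100.]); return r.x,np.abs(r.fun).max()
T=lambda u,v:("top",(180+u/4-.375,170+v/4-.375)); S=lambda u,v:("side",(220+u/4-.375,150+v/4-.375))
E
python3 - <<'E'
from h import *
cs=[(327,182),(513,130),(552,275),(368,326)]
P=[plane(*T(*c),12) for c in cs]
for p in P: print(p.round(1))
print("pad z151",plane(*T(687,115),151).round(1))
print("foot ctr",np.mean(P,0))
for nm,a,b in [("lift near",T(435,280),S(258,262)),("lift far",T(377,68),S(397,207)),("fix near",T(97,352),S(62,100)),("fix far",T(62,124),S(210,62))]:
    print(nm,tri([a,b]))
fc=[(327,182),(513,130),(552,275),(368,326)]
pts=[(60,75),(60,-75),(-60,-75),(-60,75)]
obs=[(T(*c),(x,y,12)) for c,(x,y) in zip(cs,pts)]+[(T(687,115),(0,-192.6,151)),(S(217,468),(-60,75,12)),(S(350,538),(-60,-75,12)),(S(447,482),(60,-75,12)),(S(536,393),(0,-192.6,151))]
def w(p,P):
    c,s=np.cos(p[2]),np.sin(p[2]); return [p[0]+c*P[0]-s*P[1],p[1]+s*P[0]+c*P[1],P[2]]
f=lambda p:np.concatenate([proj(o[0],w(p,P))[0]-o[1] for o,P in obs])
r=least_squares(f,[600,200,.2],loss='soft_l1',x_scale=[100,100,.1]);print(r.x,np.degrees(r.x[2]));print(f(r.x).reshape(-1,2).round(1))
print("pad",w(r.x,(0,-192.6,151)), "lowered pad",w(r.x,(0,-46-165*np.cos(.18)-1.8,55)))
for k in range(4):
  for x in(-75,75): print(k,x,proj("side",[w(r.x,(x,0,227+12*k-14))]).round(1),proj("top",[w(r.x,(x,0,227+12*k-14))]).round(1))
E
```

```text
[521.7 289.2  12. ]
[563.2 149.2  12. ]
[452.2 118.   12. ]
[412.3 255.1  12. ]
pad z151 [543.   22.5 151. ]
foot ctr [487.33164605 202.87980511  12.        ]
lift near (array([416.80840858, 188.84538345, 210.92726771]), np.float64(0.08875404134687415))
lift far (array([560.40375053, 229.59469843, 211.56171616]), np.float64(0.7476233597631108))
fix near (array([358.66863136, 389.94434077, 283.42393788]), np.float64(0.17765770711508821))
fix far (array([501.64008771, 418.02687796, 286.0468834 ]), np.float64(0.13004416346933567))
[4.86913229e+02 2.02271252e+02 2.92048374e-01] 16.733139225280866
[[-0.7 -0.4]
 [ 0.5 -0.9]
 [ 1.6  0.4]
 [-0.6  1.5]
 [ 1.7  0.3]
 [-2.4 -0.6]
 [-0.1 -1.1]
 [ 0.6 -1.9]
 [ 0.3 -0.6]]
pad [np.float64(542.3655545793065), np.float64(17.82668121198668), 151] lowered pad [np.float64(547.4139070782793), np.float64(1.0349382061396852), 55]
0 -75 [[285.1 215.5]] [[291.4 240.3]]
0 75 [[318.7 201.7]] [[276.3 186.6]]
1 -75 [[285.1 211.7]] [[291.  239.6]]
1 75 [[318.8 198.1]] [[275.8 185.4]]
2 -75 [[285.1 207.7]] [[290.7 238.8]]
2 75 [[318.9 194.4]] [[275.3 184.2]]
3 -75 [[285.  203.8]] [[290.3 238.1]]
3 75 [[319.1 190.7]] [[274.8 183. ]]
```

View pics/wrist0.png

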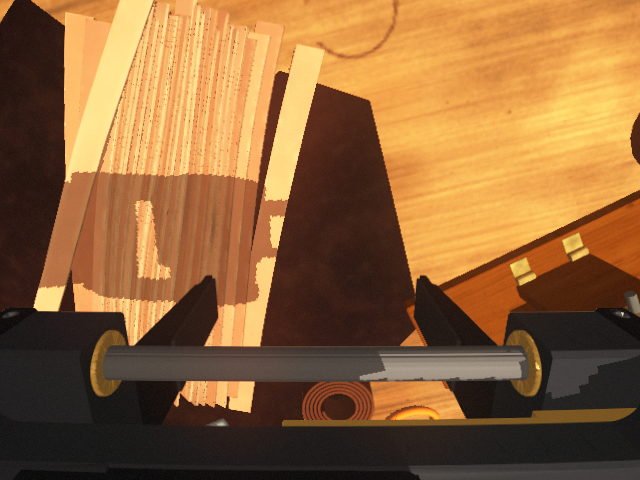

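Column reads about 73 mm below the fixed roller, so it's on the lowest notch and needs six clicks. The pad is at about (543,20). I'll go up first, then across above the rollers, with jaws closed and turned so the jaw axis runs along the stand's x.

```bash
python3 -m crank '[[0,0,4.1,0,0,0],[0,0,4.1,0,0,0],[0,0,4.1,0,0,0],[0,0,4.1,0,0,0],[0,0,4.1,0,0,0],[0,0,4.1,0,0,0],[2.2,-3.3,0,0,0,-6.6],[2.2,-3.3,0,0,0,-6.6]]' 0 20
python3 -m crank '[[2.2,-3.3,0,0,0,-6.6],[2.2,-3.3,0,0,0,-6.6],[2.2,-3.3,0,0,0,-6.6],[2.2,-3.3,0,0,0,-6.6],[2.2,-3.3,0,0,0,-6.6],[2.2,-3.3,0,0,0,-6.6],[2.2,-3.3,0,0,0,-6.6],[2.2,-3.3,0,0,0,0]]'
```

```text
t: 0.92
eef_pos: [188.2, 540.4, 478.0]
tool_rot: [[-0.005, -0.893, 0.449], [-0.003, 0.449, 0.893], [-1.0, 0.003, -0.005]]
force: [1.5, 0.2, -0.7]
width: 47.4
t: 1.58
eef_pos: [367.1, 263.4, 480.1]
tool_rot: [[0.0, -0.252, 0.968], [0.004, 0.968, 0.252], [-1.0, 0.003, 0.001]]
force: [0.5, 1.3, -0.3]
width: 0.9
```

```bash
python3 -m crank '[[2.4,-3.4,0,0,0,2],[2.4,-3.4,0,0,0,0],[2.4,-3.4,0,0,0,0],[2.4,-3.4,0,0,0,0],[2.4,-3.4,0,0,0,0],[2.4,-3.4,0,0,0,0],[2.0,-2.8,0,0,0,0],[1.3,-1.7,-2,0,0,0]]'
python3 -m crank '[[0,0,-4,0,0,0],[0,0,-4,0,0,0],[0,0,-4,0,0,0],[0,0,-4,0,0,0],[0,0,-4,0,0,0],[0,0,-4,0,0,0],[0,0,-2,0,0,0],[0,0,0,0,0,0]]'
python3 - <<'E'
from station import env
import cv2
for n in ["side","top"]:
    c=env.read_camera(n)["pixels"][:,:,::-1]
    c=c[100:340,200:440] if n=="side" else c[130:330,180:440]
    cv2.imwrite(f"pics/{n}1.png",cv2.resize(c,None,fx=2.4,fy=2.4,interpolation=cv2.INTER_CUBIC))
E
```

```text
t: 2.25
eef_pos: [543.6, 5.9, 463.5]
tool_rot: [[0.008, -0.283, 0.959], [0.003, 0.959, 0.283], [-1.0, 0.001, 0.008]]
force: [-0.2, 0.2, 1.5]
width: 0.3
t: 2.92
eef_pos: [542.6, -0.3, 189.5]
tool_rot: [[0.007, -0.275, 0.961], [0.003, 0.961, 0.275], [-1.0, 0.001, 0.007]]
force: [0.1, 0.3, 0.1]
width: 0.7
```

View pics/side1.png

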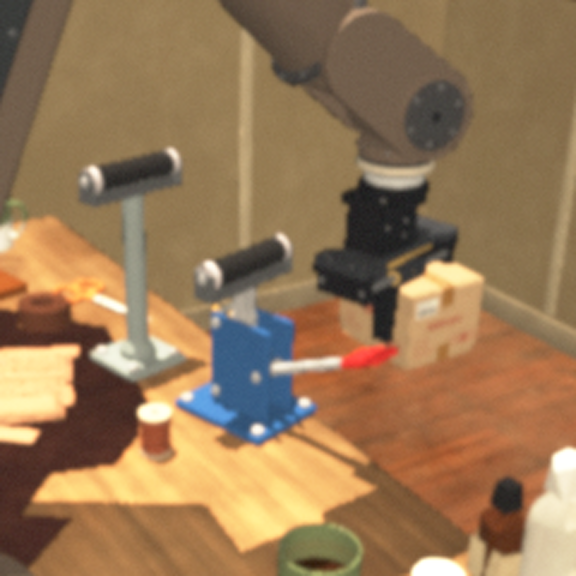

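View pics/top1.png

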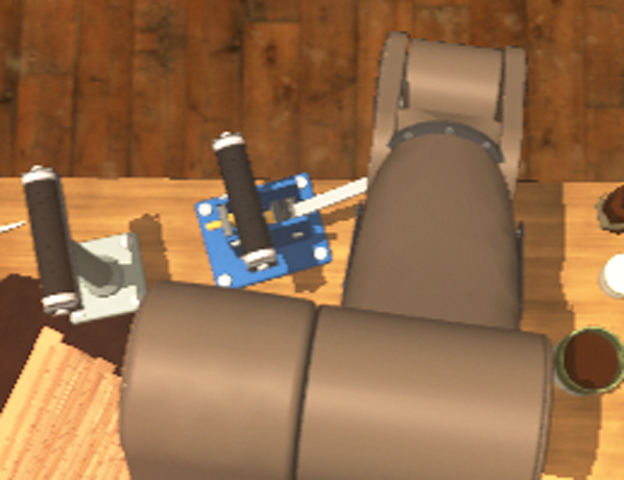

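```bash
python3 -m crank '[[0,1,-1.5,0,0,0],[0,0,-1.5,0,0,0],[0,0,-1.2,0,0,0],[0,0,-1.2,0,0,0],[0,0,-1.2,0,0,0],[0,0,-1,0,0,0],[0,0,-1,0,0,0],[0,0,0,0,0,0]]'
```

```text
t: 3.68
eef_pos: [555.1, 7.6, 126.4]
tool_rot: [[0.046, -0.276, 0.96], [-0.004, 0.961, 0.277], [-0.999, -0.017, 0.043]]
force: [-4.1, 4.5, 6.5]
width: 0.2
```

```bash
python3 -m crank '[[-0.3,0,-0.7,0,1,0],[-0.3,0,-0.7,0,1,0],[-0.3,0,-0.7,0,1,0],[-0.2,0,-0.7,0,0.7,0]]'
```

```text
t: 4.02
eef_pos: [556.0, 5.6, 113.7]
tool_rot: [[0.013, -0.278, 0.961], [-0.009, 0.961, 0.278], [-1.0, -0.013, 0.01]]
force: [-4.5, -2.7, 12.0]
width: 0.6
```

```bash
python3 -m crank '[[-0.6,-0.2,-1,0,0.5,0],[-0.6,-0.2,-1,0,0.3,0],[-0.6,0,-1,0,0.2,0],[-0.4,0,-0.8,0,0,0]]'
```

```text
t: 4.35
eef_pos: [550.5, 0.8, 91.0]
tool_rot: [[0.039, -0.277, 0.96], [-0.013, 0.961, 0.278], [-0.999, -0.023, 0.034]]
force: [3.3, 3.5, 8.6]
width: 0.4
```

```bash
python3 -m crank '[[-0.1,0,-0.6,0,1,0],[-0.1,0,-0.4,0,1,0]]'; cat > look.py <<'E'
import sys
from h import *
s=cam("side")["pixels"]; 
cv2.imwrite("pics/%s.png"%sys.argv[1],cv2.resize(np.ascontiguousarray(s[150:295,220:380,::-1]),None,fx=4,fy=4,interpolation=cv2.INTER_CUBIC))
ref=cv2.cvtColor(cv2.imread("pics/side0.png"),cv2.COLOR_BGR2GRAY)
g=cv2.cvtColor(s,cv2.COLOR_RGB2GRAY)
# template: lift roller in first picture, tracked along the vertical
t=ref[195:226,278:325]; u=g[140:232,272:330]
m=cv2.matchTemplate(cv2.resize(u,None,fx=4,fy=4,interpolation=cv2.INTER_CUBIC),cv2.resize(t,None,fx=4,fy=4,interpolation=cv2.INTER_CUBIC),cv2.TM_CCOEFF_NORMED)
_,v,_,l=cv2.minMaxLoc(m); du,dv=l[0]/4-6,l[1]/4-55
p0=proj("side",[[487,202,220]])[0]
r=least_squares(lambda z:proj("side",[[487,202,z[0]]])[0][1]-(p0[1]+dv),[220.])
print("score %.2f du %.2f dv %.2f rise mm %.1f clicks %.2f"%(v,du,dv,r.x[0]-220,(r.x[0]-220)/12))
E
python3 look.py a1
```

```text
t: 4.52
eef_pos: [551.2, 0.7, 86.7]
tool_rot: [[0.013, -0.278, 0.961], [-0.014, 0.961, 0.278], [-1.0, -0.017, 0.008]]
force: [-5.5, 1.1, 12.2]
width: 0.2
score 0.98 du 0.00 dv -4.50 rise mm 14.3 clicks 1.19
```

View pics/a1.png

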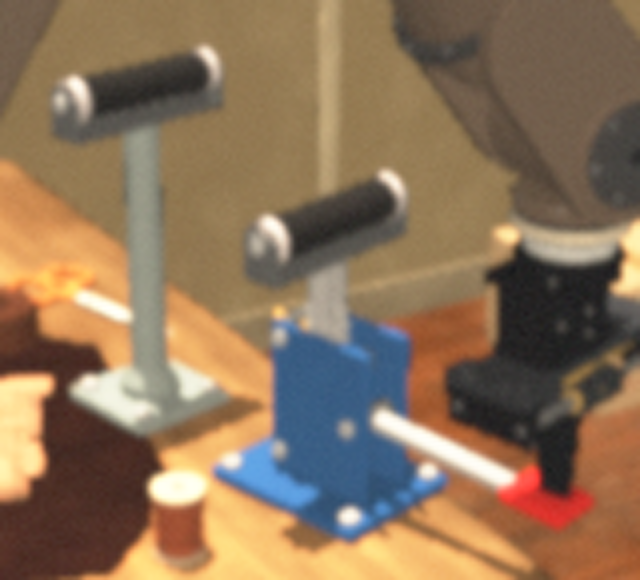

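Column is up 14 mm, so it has passed one notch, and the fingertip is well on the pad. Releasing fully.

```bash
python3 -m crank '[[0,0.1,1.5,0,0,0],[-0.1,0.1,2,0,0,0],[-0.1,0.1,2,0,0,0],[-0.1,0.1,2,0,0,0],[-0.1,0.1,2,0,0,0],[-0.1,0.1,1.5,0,0,0],[0,0,0,0,0,0],[0,0,0,0,0,0]]'
python3 -m crank '[[0,0,0,0,0,0],[0,0,0,0,0,0],[0,0,0,0,0,0],[0,0,0,0,0,0]]'
python3 look.py a2
```

```text
t: 5.23
eef_pos: [553.6, 7.0, 221.6]
tool_rot: [[0.039, -0.278, 0.96], [-0.016, 0.96, 0.278], [-0.999, -0.026, 0.033]]
force: [-0.3, 0.5, -0.6]
width: 0.7
t: 5.57
eef_pos: [554.0, 6.8, 221.9]
tool_rot: [[0.04, -0.277, 0.96], [-0.016, 0.96, 0.278], [-0.999, -0.027, 0.034]]
force: [0.1, 0.9, 0.1]
width: 0.6
score 0.99 du 0.00 dv -3.75 rise mm 11.9 clicks 0.99
```

One click confirmed. Second stroke, with the drift corrected first.

```bash
python3 -m crank '[[-0.8,0.3,-1.5,0,2.2,0],[0,0,-1.5,0,0,0],[-0.1,0,-1.5,0,0.5,0],[-0.1,0,-1.5,0,0.5,0],[-0.2,-0.1,-1.5,0,0.5,0],[-0.2,-0.1,-1.5,0,0.5,0],[-0.2,-0.1,-1.5,0,0.5,0],[-0.2,0,-1,0,0.5,0]]'
python3 look.py b0
```

```text
t: 6.28
eef_pos: [539.6, 5.3, 99.2]
tool_rot: [[-0.048, -0.28, 0.959], [-0.021, 0.96, 0.28], [-0.999, -0.006, -0.052]]
force: [5.2, -2.4, 7.3]
width: 0.4
score 0.99 du 0.25 dv -7.25 rise mm 22.9 clicks 1.91
```

```bash
python3 -m crank '[[0.2,-0.1,-0.8,0,-1.5,0],[0.2,-0.1,-0.8,0,-1,0],[0,0,-0.4,0,0,0]]'
python3 look.py b1
```

```text
t: 6.58
eef_pos: [540.6, 4.4, 74.3]
tool_rot: [[-0.015, -0.279, 0.96], [-0.019, 0.96, 0.279], [-1.0, -0.014, -0.019]]
force: [3.8, 1.8, 15.0]
width: 0.6
score 0.99 du 0.00 dv -9.50 rise mm 30.0 clicks 2.50
```

```bash
python3 -m crank '[[0,0.1,1.5,0,0,0],[0,0.1,2,0,0,0],[0,0.1,2,0,0,0],[0,0.1,2,0,0,0],[0,0.1,2,0,0,0],[0,0.1,1.5,0,0,0],[0,0,0,0,0,0],[0,0,0,0,0,0]]'
python3 -m crank '[[0,0,0,0,0,0],[0,0,0,0,0,0],[0,0,0,0,0,0],[0,0,0,0,0,0]]'
python3 look.py b2
```

```text
t: 7.3
eef_pos: [536.7, 11.4, 177.8]
tool_rot: [[-0.036, -0.279, 0.96], [-0.017, 0.96, 0.278], [-0.999, -0.007, -0.039]]
force: [-1.0, 0.3, -0.5]
width: 0.4
t: 7.63
eef_pos: [534.9, 11.4, 172.7]
tool_rot: [[-0.044, -0.279, 0.959], [-0.017, 0.96, 0.278], [-0.999, -0.004, -0.047]]
force: [-0.5, -0.4, 0.5]
width: 0.8
score 0.99 du 0.00 dv -7.50 rise mm 23.7 clicks 1.98
```

Two clicks so far. Raising a little more to be sure the lever is fully up, then the third stroke.

```bash
python3 -m crank '[[0.8,-0.2,2,0,-2.4,0],[0,0,0,0,0,0],[0,0,0,0,0,0],[0,0,0,0,0,0],[0,0,0,0,0,0],[0,0,0,0,0,0]]'
python3 look.py c0
```

```text
t: 8.18
eef_pos: [542.0, 9.3, 190.2]
tool_rot: [[-0.007, -0.278, 0.961], [-0.017, 0.96, 0.278], [-1.0, -0.014, -0.011]]
force: [0.8, 0.1, 0.2]
width: 0.7
score 0.99 du 0.00 dv -7.50 rise mm 23.7 clicks 1.98
```

View pics/c0.png

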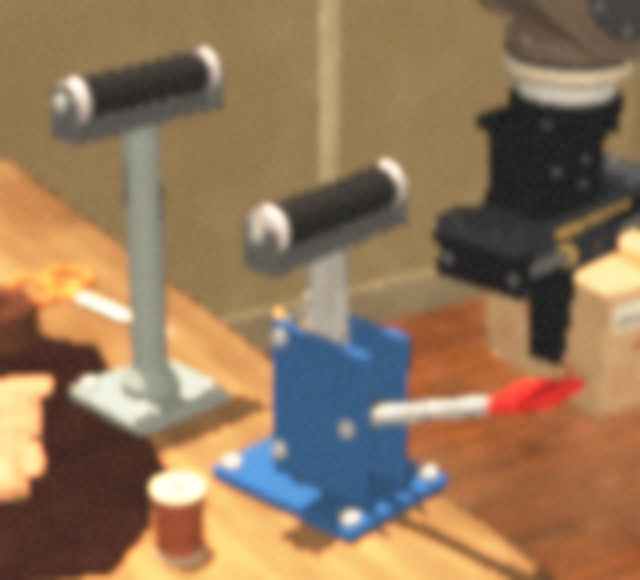

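The lever is back up (pad at (535,393), as at the start) with the fingertip just above it at (545,358). Third stroke.

```bash
python3 -m crank '[[0,0,-1.3,0,0,0],[0,0,-1.3,0,0,0],[0,0,-1.3,0,0,0],[0,-0.1,-1.3,0,0,0],[0,-0.1,-1.3,0,0,0],[0,-0.1,-1.3,0,0,0],[0,0,-0.8,0,0,0],[0,0,-0.5,0,0,0]]'
python3 look.py c1
```

```text
t: 8.9
eef_pos: [546.4, 2.7, 100.5]
tool_rot: [[0.006, -0.28, 0.96], [-0.024, 0.96, 0.281], [-1.0, -0.024, -0.0]]
force: [-4.0, -1.1, 8.5]
width: 0.3
score 0.99 du 0.25 dv -11.00 rise mm 34.6 clicks 2.89
```

```bash
python3 -m crank '[[0,0,-0.7,0,0,0],[0,0,-0.6,0,0,0],[0,0,-0.4,0,0,0]]'
python3 look.py c2
```

```text
t: 9.2
eef_pos: [546.8, 2.1, 84.0]
tool_rot: [[0.007, -0.28, 0.96], [-0.024, 0.96, 0.28], [-1.0, -0.025, 0.0]]
force: [-3.8, 0.2, 14.2]
width: 0.5
score 0.99 du 0.25 dv -12.50 rise mm 39.3 clicks 3.27
```

```bash
python3 -m crank '[[0,0.1,1.8,0,0,0],[0,0.1,2,0,0,0],[0,0.1,2,0,0,0],[-0.1,0.1,2,0,0,0],[-0.1,0.1,2,0,0,0],[-0.1,0.1,1.8,0,0,0],[0,0,0,0,0,0],[0,0,0,0,0,0]]'
python3 -m crank '[[0,0,0,0,0,0],[0,0,0,0,0,0],[0,0,0,0,0,0],[0,0,0,0,0,0],[0,0,0,0,0,0],[0,0,0,0,0,0]]'
python3 look.py c3
```

```text
t: 9.92
eef_pos: [542.6, 8.9, 203.0]
tool_rot: [[0.003, -0.28, 0.96], [-0.023, 0.96, 0.28], [-1.0, -0.023, -0.003]]
force: [-0.8, 0.4, 0.3]
width: 0.6
t: 10.42
eef_pos: [541.4, 8.8, 198.6]
tool_rot: [[-0.003, -0.28, 0.96], [-0.023, 0.96, 0.28], [-1.0, -0.021, -0.009]]
force: [-0.8, 0.4, 0.3]
width: 0.5
score 0.98 du 0.25 dv -11.50 rise mm 36.2 clicks 3.02
```

Three clicks. Fourth stroke.

```bash
python3 -m crank '[[0,0,-2,0,0,0],[0,0,-1.4,0,0,0],[0,0,-1.3,0,0,0],[0,-0.1,-1.3,0,0,0],[0,-0.1,-1.3,0,0,0],[0,-0.1,-1.3,0,0,0],[0,0,-0.8,0,0,0],[0,0,-0.5,0,0,0]]'
python3 look.py d1
python3 -m crank '[[0,0,-0.7,0,0,0],[0,0,-0.4,0,0,0]]'
python3 look.py d2
```

```text
t: 11.13
eef_pos: [546.4, 2.0, 101.8]
tool_rot: [[0.013, -0.282, 0.959], [-0.029, 0.959, 0.282], [-0.999, -0.032, 0.004]]
force: [-3.1, 0.4, 11.8]
width: 0.4
score 0.98 du 0.25 dv -14.75 rise mm 46.2 clicks 3.85
t: 11.35
eef_pos: [546.8, 1.4, 91.3]
tool_rot: [[0.014, -0.281, 0.959], [-0.03, 0.959, 0.282], [-0.999, -0.033, 0.005]]
force: [-2.3, 0.6, 8.6]
width: 0.9
score 0.98 du 0.25 dv -15.75 rise mm 49.3 clicks 4.11
```

```bash
python3 -m crank '[[0,0,-0.5,0,0,0],[0,0,-0.3,0,0,0]]'
python3 look.py d3
python3 -m crank '[[0,0.1,1.8,0.5,0,0],[0,0.1,2,0.5,0,0],[0,0.1,2,0,0,0],[-0.1,0.1,2,0,0,0],[-0.1,0.1,2,0,0,0],[-0.1,0.1,1.8,0,0,0],[0,0,0,0,0,0],[0,0,0,0,0,0]]'
python3 -m crank '[[0,0,0,0,0,0],[0,0,0,0,0,0],[0,0,0,0,0,0],[0,0,0,0,0,0],[0,0,0,0,0,0],[0,0,0,0,0,0]]'
python3 look.py d4
```

```text
t: 11.57
eef_pos: [546.8, 1.3, 84.2]
tool_rot: [[0.014, -0.281, 0.96], [-0.03, 0.959, 0.282], [-0.999, -0.033, 0.005]]
force: [-4.5, 0.9, 12.6]
width: 0.4
score 0.98 du 0.25 dv -16.25 rise mm 50.9 clicks 4.24
t: 12.28
eef_pos: [543.5, 7.8, 205.2]
tool_rot: [[0.014, -0.281, 0.96], [-0.011, 0.96, 0.281], [-1.0, -0.015, 0.011]]
force: [0.5, 0.6, 0.2]
width: 0.7
t: 12.78
eef_pos: [542.5, 7.7, 201.1]
tool_rot: [[0.009, -0.281, 0.96], [-0.011, 0.96, 0.281], [-1.0, -0.013, 0.005]]
force: [-0.8, -0.5, 0.7]
width: 0.3
score 0.98 du 0.25 dv -15.25 rise mm 47.8 clicks 3.98
```

Four clicks. Fifth stroke.

```bash
python3 -m crank '[[0,0,-2,0,0,0],[0,0,-1.5,0,0,0],[0,0,-1.3,0,0,0],[0,-0.1,-1.3,0,0,0],[0,-0.1,-1.3,0,0,0],[0,-0.1,-1.3,0,0,0],[0,0,-0.8,0,0,0],[0,0,-0.5,0,0,0]]'
python3 look.py e1
python3 -m crank '[[0,0,-0.7,0,0,0],[0,0,-0.4,0,0,0]]'
python3 look.py e2
```

```text
t: 13.5
eef_pos: [547.7, 0.8, 103.2]
tool_rot: [[0.025, -0.283, 0.959], [-0.017, 0.959, 0.283], [-1.0, -0.024, 0.019]]
force: [-4.6, -0.7, 12.6]
width: 0.8
score 0.98 du 0.25 dv -18.50 rise mm 57.8 clicks 4.81
t: 13.72
eef_pos: [548.0, 0.1, 92.7]
tool_rot: [[0.026, -0.283, 0.959], [-0.018, 0.959, 0.283], [-0.999, -0.025, 0.02]]
force: [-2.5, 0.3, 8.8]
width: 0.7
score 0.98 du 0.25 dv -19.50 rise mm 60.8 clicks 5.07
```

```bash
python3 -m crank '[[0,0,-0.5,0,0,0],[0,0,-0.3,0,0,0]]'
python3 look.py e3
python3 -m crank '[[0,0.1,1.8,0.5,0.5,0],[0,0.1,2,0.5,0.5,0],[0,0.1,2,0,0,0],[-0.1,0.1,2,0,0,0],[-0.1,0.1,2,0,0,0],[-0.1,0.1,1.8,0,0,0],[0,0,0,0,0,0],[0,0,0,0,0,0]]'
python3 -m crank '[[0,0,0,0,0,0],[0,0,0,0,0,0],[0,0,0,0,0,0],[0,0,0,0,0,0],[0,0,0,0,0,0],[0,0,0,0,0,0]]'
python3 look.py e4
```

```text
t: 13.93
eef_pos: [548.1, -0.0, 85.5]
tool_rot: [[0.027, -0.282, 0.959], [-0.018, 0.959, 0.283], [-0.999, -0.025, 0.02]]
force: [-4.3, 0.9, 12.2]
width: 0.7
score 0.98 du 0.25 dv -20.00 rise mm 62.4 clicks 5.20
t: 14.65
eef_pos: [544.9, 6.5, 206.4]
tool_rot: [[0.008, -0.282, 0.959], [0.001, 0.959, 0.282], [-1.0, -0.002, 0.008]]
force: [-0.4, 0.3, -0.5]
width: 0.3
t: 15.15
eef_pos: [543.9, 6.4, 202.3]
tool_rot: [[0.003, -0.282, 0.959], [0.001, 0.959, 0.282], [-1.0, 0.001, 0.003]]
force: [-0.2, 0.0, 0.0]
width: 0.5
score 0.98 du 0.25 dv -19.25 rise mm 60.1 clicks 5.01
```

View pics/e4.png

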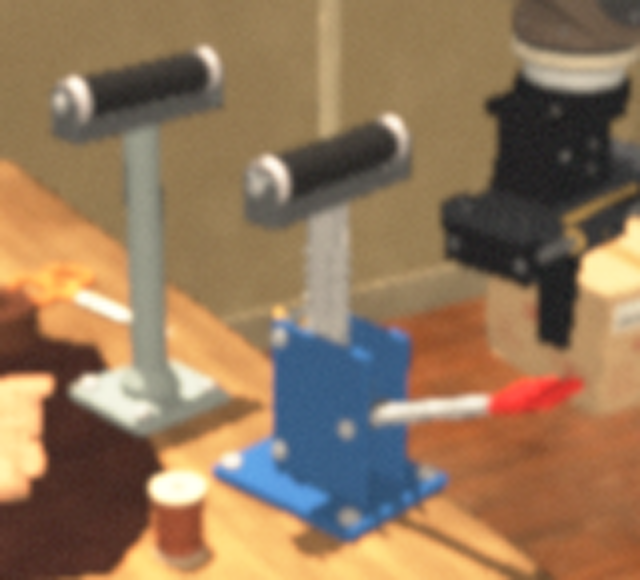

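Five clicks by tracking. Before the last stroke I'll check the remaining gap to the fixed roller independently, using both cameras.

```bash
python3 - <<'E'
from h import *
t=cam("top")["pixels"][:,:,::-1]
cv2.imwrite("pics/tz2.png",cv2.resize(np.ascontiguousarray(t[170:280,180:380]),None,fx=4,fy=4,interpolation=cv2.INTER_CUBIC))
E
```

```text
(no output)
```

View pics/tz2.png

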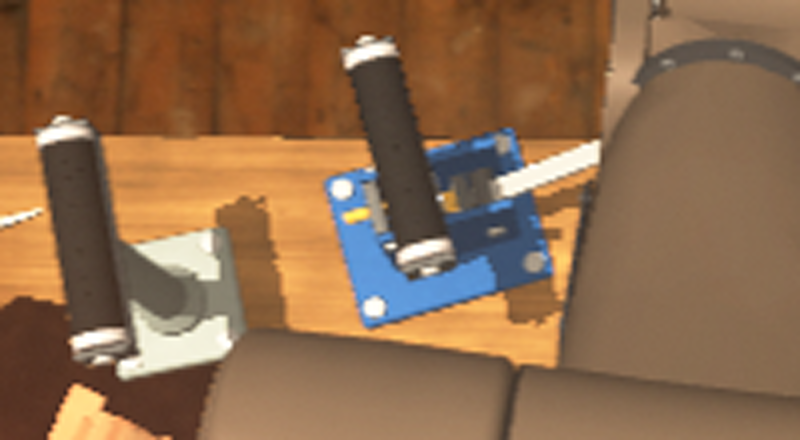

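```bash
python3 - <<'E'
from h import *
for nm,a,b in [("lift near",T(427,266),S(258,183)),("lift far",T(369,46),S(397,132)),("fix near",T(97,352),S(62,100)),("fix far",T(62,124),S(210,62))]:
    print(nm,tri([a,b]))
E
```

```text
lift near (array([416.65007379, 188.74830424, 271.18489638]), np.float64(0.050384269448215946))
lift far (array([558.0970329 , 228.13307767, 273.44762601]), np.float64(0.5113253712395931))
fix near (array([358.66863136, 389.94434077, 283.42393788]), np.float64(0.17765770711508821))
fix far (array([501.64008771, 418.02687796, 286.0468834 ]), np.float64(0.13004416346933567))
```

The gap is 12.4 mm, so exactly one more click is needed. For the last stroke I'll stop as soon as the column is just past its notch and well short of 24 mm.

```bash
python3 -m crank '[[0,0,-2,0,0,0],[0,0,-1.5,0,0,0],[0,0,-1.3,0,0,0],[0,-0.1,-1.3,0,0,0],[0,-0.1,-1.3,0,0,0],[0,-0.1,-1.3,0,0,0],[0,0,-0.7,0,0,0],[0,0,-0.3,0,0,0]]'
python3 look.py f1
```

```text
t: 16.02
eef_pos: [549.4, -0.4, 109.1]
tool_rot: [[0.022, -0.284, 0.959], [-0.006, 0.959, 0.284], [-1.0, -0.012, 0.019]]
force: [-3.6, 0.7, 12.0]
width: 0.5
score 0.98 du 0.25 dv -21.75 rise mm 67.7 clicks 5.64
```

```bash
python3 -m crank '[[0,0,-0.7,0,0,0],[0,0,-0.4,0,0,0]]'
python3 look.py f2
```

```text
t: 16.23
eef_pos: [549.7, -1.2, 99.5]
tool_rot: [[0.023, -0.284, 0.958], [-0.007, 0.959, 0.285], [-1.0, -0.013, 0.02]]
force: [-4.2, -0.1, 7.6]
width: 0.2
score 0.98 du 0.25 dv -22.75 rise mm 70.7 clicks 5.89
```

```bash
python3 -m crank '[[0,0,-0.6,0,0,0],[0,0,-0.4,0,0,0]]'
python3 look.py f3
```

```text
t: 16.45
eef_pos: [549.9, -1.7, 90.7]
tool_rot: [[0.025, -0.284, 0.958], [-0.008, 0.959, 0.285], [-1.0, -0.014, 0.022]]
force: [-3.0, 1.8, 8.5]
width: 0.5
score 0.97 du 0.50 dv -23.75 rise mm 73.7 clicks 6.15
```

```bash
python3 -m crank '[[0,0,-0.3,0,0,0],[0,0,-0.3,0,0,0]]'
python3 look.py f4
python3 -m crank '[[0,0.1,1.8,0.2,0.5,0],[0,0.1,2,0,0.5,0],[0,0.1,2,0,0,0],[-0.1,0.1,2,0,0,0],[-0.1,0.1,2,0,0,0],[-0.1,0.1,2,0,0,0],[0,0,2,0,0,0],[0,0,2,0,0,0]]'
python3 -m crank '[[0,0,2,0,0,0],[0,0,2,0,0,0],[0,0,0.3,0,0,0],[0,0,0.1,0,0,0],[0,0,0.1,0,0,0],[0,0,0,0,0,0],[0,0,0,0,0,0],[0,0,0,0,0,0]]'
python3 look.py f5
```

```text
t: 16.67
eef_pos: [550.0, -1.7, 85.7]
tool_rot: [[0.026, -0.284, 0.958], [-0.008, 0.959, 0.285], [-1.0, -0.015, 0.022]]
force: [-4.2, 0.4, 12.6]
width: 0.9
score 0.98 du 0.25 dv -24.00 rise mm 74.5 clicks 6.21
t: 17.38
eef_pos: [545.6, 5.0, 248.6]
tool_rot: [[0.004, -0.284, 0.959], [-0.003, 0.959, 0.284], [-1.0, -0.004, 0.003]]
force: [-0.1, 0.3, 0.3]
width: 0.6
t: 18.05
eef_pos: [545.4, 5.2, 296.9]
tool_rot: [[0.007, -0.284, 0.959], [-0.003, 0.959, 0.284], [-1.0, -0.005, 0.006]]
force: [0.1, 0.9, 0.0]
width: 0.4
score 0.98 du 0.25 dv -23.25 rise mm 72.2 clicks 6.02
```

View pics/f5.png

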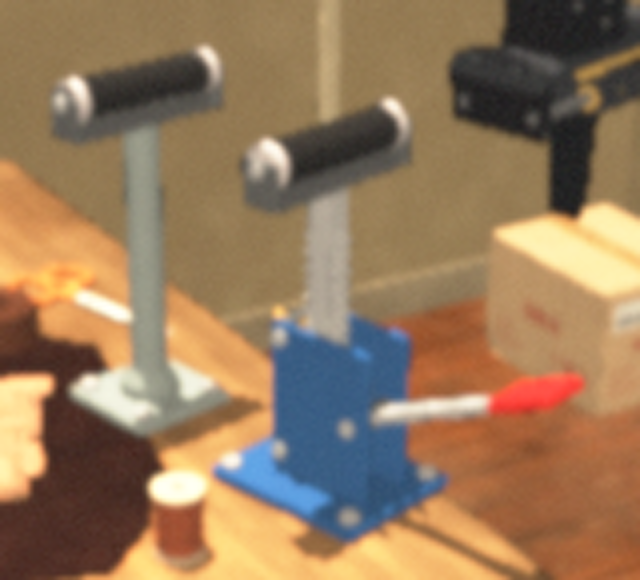

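The lever is fully up (pad at (535,393)), the column has risen 72.2 mm and the robot is clear of everything. Handing in.

```bash
python3 -c "
from station import env
print(env.read_state()['t'],env.close_job())"
```

```text
the job is handed in; nothing more can be done
18.1 None
```

The column is six clicks above where it started, and the two rollers should be level. I handed the job in at 18.1 s and got no verdict back.

- **Method:** I made six strokes on the red pad with the closed fingertips, one click each. After each stroke I let the lever fully up and checked the column in the side camera before the next.
- **Roller height:** The side camera showed a rise of 72.2 mm (6.02 notches) from the starting notch. Before the last stroke I compared the two rollers using both cameras, which gave a gap of about 12.4 mm, or exactly one notch. I did not repeat that two-camera comparison after the last click.
- **Lever and contact:** In the last picture the lever is back at its starting position. The gripper is well clear of it, with the measured force under 1 N.
- **Bystanders:** The spool looks unmoved in the last picture. I did not measure the mug or wax pot at the end, but the tool never went near them.
- **What went off plan:** The tool drifted sideways by up to about 13 mm and tilted up to 3° during the first two strokes, which I corrected. The second stroke also went about 10 mm deeper than intended, but still gave only one click.

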